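# Load two loudspeaker drivers, tabs in their notches, under a sliding guard

### The arm

A 6-joint arm with a two-finger parallel gripper is mounted at the origin on the work surface. World frame = base frame: x ahead of the robot, y to its left, z up, the work surface at z = 0. Lengths are in m, angles in rad, forces in N, time in s.
With the tool pointing down it reaches from about 0.225 to 0.725 m from the base axis. Payload 3.1 kg.
Tool frame: the origin (TCP) lies at the very end of the fingers, on their centre line; the grasp point (between the pads) lies 19 mm behind it; x points along the fingers, y is the direction in which the jaws open and shut, and the axes are right-handed (so a half turn about x gives the same grasp; the last joint's range is limited). The gripper opens to 85 mm and grips with 20 to 120 N. Pads are 22 mm wide; open, the fingers measure 114 mm over their backs; the gripper's body (76 mm by 85 mm) begins 54 mm behind the grasp point. The pads swing forward as they close: fully open they stand 13 mm farther back than shut.
Start: joints at [-1.288, 0.048, 0.099, 1.622, 0, 1.443], TCP at [0.21, -0.481, 0.201] pointing down, gripper open.
Joint ranges: [-2.91, 2.91], [-0.99, 1.94], [-1.21, 1.42], [-2.12, 2.29], [-1.49, 1.47], [-3.14, 3.14]. Speed limits (rad/s): [2.79, 2.79, 3.14, 3.14, 3.14, 3.14].

### API

Orientations are given as a rotation vector (axis times angle).
In Python, from rig import env gives the robot as it stands. Calls block until the motion is done:
- env.movep(position, orientation): joint-space move of the TCP to a pose.
- env.move_l(position, rotation=None, v=0.15): straight line of the TCP; rotation=None keeps the orientation; v is the mean speed in m/s.
- env.move_j(angles): joint-space move.
- env.set_gripper(opening, force=None): opening from 0.0 (shut) to 1.0 (fully open); force is the grip in N (None keeps the last); returns when the fingers have stopped.
- env.dwell(seconds).
- env.ik(position, orientation): joint angles nearest the present ones, or None.
- env.read_state(): the state.
- env.get_image(name): name is "scene" or "top"; returns the picture (384x512x3 uint8, red, green, blue); there is no depth.
- env.camera_params(name): a dict with "fx", "fy", "cx", "cy" (pixels), "k1" (the pictures are not rectified: a ray, as slopes to the right and down, at radius r is drawn at 1 + k1 r^2 times it, then the intrinsics apply), "T" (4x4, takes a point from camera to world coordinates). Camera axes: x right, y down, z forward; pixel columns grow to the right and rows downward; lengths in m; the calibration is good to about 2 mm. A picture is of the moment at which its call begins. camera_params takes no time and is no camera call.
A pose or a line that the arm cannot do raises env.MotionError and nothing moves.
- env.sign_off(): hands the job in, once; it reports no verdict.
The state is a dict: "t": time; "joint_positions": joint angles; "qd": joint speeds; "joint_efforts": joint torques, N m; "tcp_pos": TCP position; "orientation": TCP orientation; "ft_force": force on the tool from outside, world axes, zero at the start; "wrist_torque": the same for the moment, N m; "finger_gap": opening from 0.0 (shut) to 1.0 (fully open).
Only numpy, scipy, OpenCV 4.12 (cv2) and the standard library are available. Lean on these libraries where they do the work, as an engineer would, in place of code of your own. Each camera call takes 0.05 s, during which the arm holds its last target. There are 200 camera calls.

### The job

Load the test fixture: slide its guard open, then set each of the two oblong loudspeaker drivers, without dropping it, flat in the nest of its own size with its terminal tab lying in the nest's notch. Then slide the guard fully shut over them, and leave the two flat metal rings lying near the drivers where they are.

Things in the scene. Friction and masses are not known exactly. Their poses are not given: they have to be found in the camera images.
- fixture: Fixed steel base plate 190 (x) x 380 (y) x 10 mm on the bench, its origin at the centre of its underside. Two aluminium rails, each 14 mm wide, run along its y axis at x = -80 and +80 mm, their tops 49 mm above the bench; the guard slides on them. The two nests stand between the rails, centred at y = -54 and -126 mm on the plate (x = 0): which nest is where varies.
- guard (a joint): Travel of the guard along the fixture's +y, 0 (shut, over both nests) to 0.19 m (fully open, clear of them); it stays where it is left, friction about 1.5 N. The guard is an aluminium-framed, milky translucent pane 182 (x) x 170 (y) mm, underside 50 mm and top 56 mm above the bench, centred at fixture y = -90 mm + travel.
- guard_handle (a point): Centre of the top of the guard's handle, 84 mm above the bench: a black upright block in the middle of the guard, 50 (along fixture x) x 14 (along fixture y) mm, standing 28 mm above the guard. Pinch it from above across the 14 mm, or push it.
- driver_large: Larger loudspeaker driver: dark oblong block 70 (x) x 40 (y) x 24 mm high with a round grey cone on top, lying cone up on the bench. A black terminal tab with two brass contacts on top, 14 mm wide and 5 mm thick, sticks out 12 mm from its +x end at the level of the underside. Origin: centre of the underside of the 70 x 40 block; x points to the tab, z up. 120 g.
- driver_large_tab (a point): Middle of the outer end of the larger driver's tab, at the underside: 47 mm from the driver's origin along its +x.
- driver_small: Smaller loudspeaker driver: the same shape, 56 (x) x 34 (y) x 24 mm high, the same kind of tab 12 mm wide, 5 mm thick, sticking out 12 mm from its +x end. Origin: centre of the underside of the 56 x 34 block; x points to the tab, z up. 80 g.
- driver_small_tab (a point): Middle of the outer end of the smaller driver's tab, at the underside: 40 mm from the driver's origin along its +x.
- nest_large: Fixed grey nest for the larger driver, standing on the base plate: a recess 77 (x) x 47 (y) mm, floor 4 mm above the nest's origin (14 mm above the bench), in 6 mm walls that rise 7 mm above the floor. The +x wall has a 22 mm wide notch, open to the outside, for the tab. Origin: centre of the nest's underside; x points to the notch and is parallel to the fixture's x.
- nest_large_notch (a point): Where the end of the larger driver's tab belongs: 47 mm from the nest's origin along its +x, at floor level.
- nest_small: Fixed grey nest for the smaller driver: recess 63 (x) x 41 (y) mm, notch 20 mm wide in its +x wall; otherwise as the large nest.
- nest_small_notch (a point): Where the end of the smaller driver's tab belongs: 40 mm from the nest's origin along its +x, at floor level.
- ring_small: Bystander: flat aluminium ring, 54 mm outside diameter, 10 mm high, on the bench near the drivers; origin at the centre of its underside.
- ring_big: Bystander: flat steel ring, 90 mm outside diameter, 12 mm high, on the bench beyond the drivers; origin at the centre of its underside.

How it is judged:
On the way, in this order (a step that is already met when the one before it is completed fails the run):
1. the guard has been slid open, at least 120 mm (value of joint guard above 0.12 m), for 0.1 s.
2. both drivers lie in their nests (horizontal distance between driver_large and nest_large below 0.008 m and horizontal distance between driver_large_tab and nest_large_notch below 0.01 m and z of driver_large in the frame of nest_large between 0.001 and 0.0065 m and angle between each of driver_large, driver_small's own z axis and vertical below 0.07 rad and horizontal distance between driver_small and nest_small below 0.008 m and horizontal distance between driver_small_tab and nest_small_notch below 0.01 m and z of driver_small in the frame of nest_small between 0.001 and 0.0065 m), for 0.2 s.
At the end, for the whole second after the job is handed in: Each driver rests flat (within 4 degrees) on the floor of its own nest (within 2.5 mm), within 8 mm of the nest's centre, the end of its tab within 10 mm of its place in the notch; the guard is within 8 mm of fully shut (all of step 2 and value of joint guard below 0.008 m and linear speed of each of driver_large, driver_small below 0.02 m/s); the robot touches nothing.
It fails at once if a driver is dropped (falls free faster than 0.6 m/s) ((linear speed of driver_large above 0.6 m/s and contact force between the fingers and driver_large below 0.05 N and contact force between driver_large and anything else below 0.05 N) or (linear speed of driver_small above 0.6 m/s and contact force between the fingers and driver_small below 0.05 N and contact force between driver_small and anything else below 0.05 N)).
It fails at once if one of the two flat metal rings is moved by more than 30 mm (distance of any of ring_small, ring_big from where it was at the start of the episode above 0.03 m).
It also fails if it takes over 72 s, if anything falls off the work surface, if the arm or the gripper's body presses on something with over 40 N, if the wrist force passes 120 N, or if a joint passes its speed limit or range.

## Working session

There is one attempt and no reset: what is moved stays moved. The work goes in short steps, each a Python script; the robot and the scene stay as the last script left them, time stands still between calls to the robot, and variables do not carry over. Pictures are saved under pics/ and viewed, about 8 in all and at most 12, crops included, and the job is handed in when it is done.

```bash
ls; mkdir -p pics; python3 - <<'E'
from rig import env
import cv2,numpy as np
for n in("scene","top"):
    im=env.get_image(n); cv2.imwrite(f"pics/{n}0.png",im[:,:,::-1]); p=env.camera_params(n); print(n,{k:(np.round(v,4).tolist()) for k,v in p.items()})
s=env.read_state(); print(s)
a,b=[cv2.imread(f"pics/{n}0.png") for n in("scene","top")]
E
```

```text
pics
scene {'fx': 425.7245, 'fy': 425.7245, 'cx': 252.5075, 'cy': 191.2161, 'k1': -0.1208, 'T': [[0.3682, 0.6371, -0.6771, 1.2162], [0.9298, -0.25, 0.2703, -0.339], [0.003, -0.7291, -0.6844, 0.7359], [0.0, 0.0, 0.0, 1.0]]}
top {'fx': 467.795, 'fy': 467.795, 'cx': 250.5728, 'cy': 190.2378, 'k1': -0.1038, 'T': [[-0.0128, -0.9897, 0.1429, 0.4231], [-0.9997, 0.0099, -0.0208, -0.0775], [0.0192, -0.1431, -0.9895, 0.8997], [0.0, 0.0, 0.0, 1.0]]}
{'t': 0.1, 'joint_positions': array([-1.28779529e+00,  4.87002770e-02,  9.77198321e-02,  1.62202859e+00,
       -2.14280742e-05,  1.44300307e+00]), 'qd': array([ 1.40901968e-04, -4.53264072e-04,  3.90904790e-03,  8.79487136e-04,
        6.30354763e-05,  7.04720829e-04]), 'joint_efforts': array([ 1.79239545e-03, -3.39849901e+01,  3.20936251e+01,  1.58292468e-02,
       -1.26421023e-04, -4.86993656e-06]), 'tcp_pos': array([ 0.2094559 , -0.48070554,  0.19970466]), 'orientation': array([ 1.99591348,  0.4181073 , -1.99630681]), 'ft_force': array([-0.78650224, -0.2638166 , -0.12314945]), 'wrist_torque': array([ 0.03845229, -0.0400446 ,  0.01781591]), 'finger_gap': 1.0004347684685986}
```

View pics/top0.png

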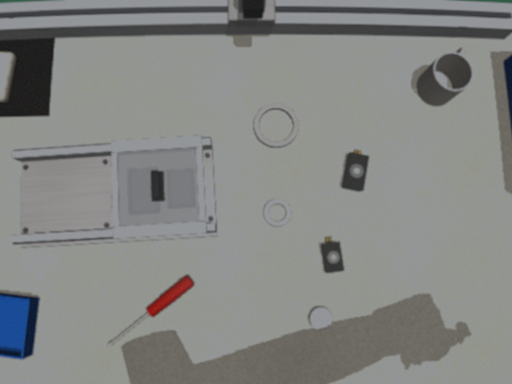

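View pics/scene0.png

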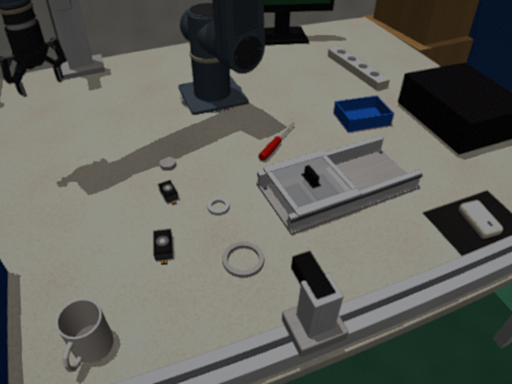

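The top view shows the guard at about (165,188), with its handle at (157,186) and the large nest under the pane at (143,190). The small nest is at (182,188). The large driver is at (355,171) and the small one at (332,256), both with tabs toward the top of the image (world +x). The rings are at (276,126) and (277,212). The scene view agrees.

```bash
cat > h.py <<'E'
import cv2,numpy as np
from rig import env
P={n:env.camera_params(n) for n in("scene","top")}
def rays(n,uv):
    p=P[n]; K=np.array([[p["fx"],0,p["cx"]],[0,p["fy"],p["cy"]],[0,0,1.]])
    q=cv2.undistortPoints(np.float64(uv).reshape(-1,1,2),K,np.array([p["k1"],0,0,0.]),None,None,(3,100,1e-10))[:,0]
    T=np.array(p["T"]); d=np.c_[q,np.ones(len(q))]@T[:3,:3].T
    return T[:3,3],d
def onz(n,uv,z):
    o,d=rays(n,uv); return (o+d*((z-o[2])/d[:,2])[:,None])[:,:2]
def proj(n,X):
    p=P[n];T=np.linalg.inv(np.array(p["T"])); K=np.array([[p["fx"],0,p["cx"]],[0,p["fy"],p["cy"]],[0,0,1.]])
    return cv2.projectPoints(np.float64(X).reshape(-1,1,3),cv2.Rodrigues(T[:3,:3])[0],T[:3,3],K,np.array([p["k1"],0,0,0.]))[0][:,0]
def tri(uvs,uvt):
    (a,d),(b,e)=rays("scene",[uvs]),rays("top",[uvt]); d,e=d[0],e[0]
    s=np.linalg.lstsq(np.c_[d,-e],b-a,rcond=None)[0]; p,q=a+s[0]*d,b+s[1]*e
    return (p+q)/2,np.linalg.norm(p-q)
def blob(im,roi,lo,hi,amin=15):
    """largest blob of grey level lo..hi in roi (x0,y0,x1,y1): contour in full pixels"""
    x0,y0,x1,y1=roi; g=cv2.cvtColor(im[y0:y1,x0:x1],cv2.COLOR_RGB2GRAY)
    m=cv2.inRange(g,lo,hi); c=cv2.findContours(m,cv2.RETR_EXTERNAL,cv2.CHAIN_APPROX_NONE)[0]
    c=max(c,key=cv2.contourArea); return c[:,0]+[x0,y0]
E
python3 - <<'E'
from h import *
t=cv2.imread("pics/top0.png");s=cv2.imread("pics/scene0.png")
def up(i,r,k):x0,y0,x1,y1=r;return cv2.resize(i[y0:y1,x0:x1],None,fx=k,fy=k,interpolation=cv2.INTER_CUBIC)
a=up(t,(310,140,390,290),4); b=up(s,(140,165,200,275),5.4545)[:600]; 
c=np.zeros((600,800,3),np.uint8); c[:,:320]=a; c[:b.shape[0],330:330+b.shape[1]]=b; cv2.imwrite("pics/z1.png",c)
d=np.vstack([up(t,(10,125,225,255),2.5),up(s,(250,130,430,240),2.5)]); cv2.imwrite("pics/z2.png",np.clip(d*1.2,0,255).astype(np.uint8)); print(d.shape)
E
```

```text
Traceback (most recent call last):
ValueError: all the input array dimensions except for the concatenation axis must match exactly, but along dimension 1, the array at index 0 has size 538 and the array at index 1 has size 450
```

View pics/z1.png

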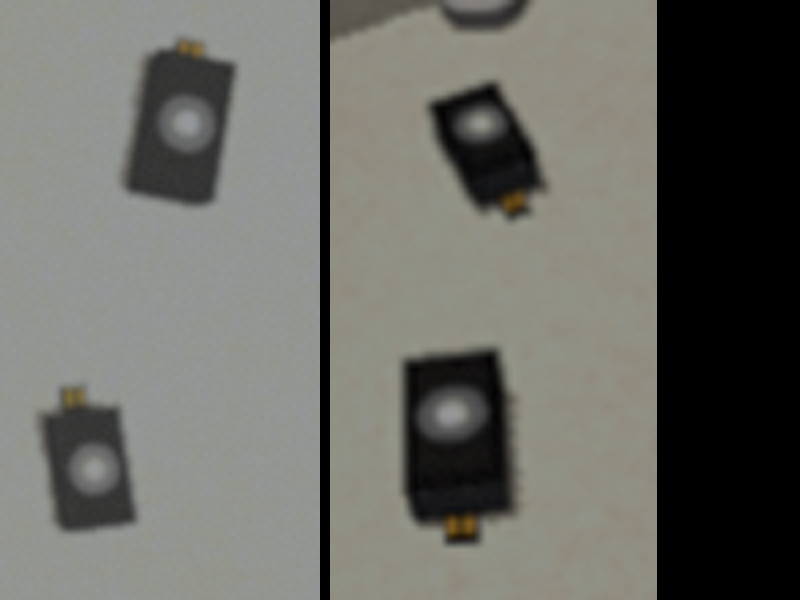

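The crop shows both drivers lying cone up with their brass tabs at the world +x end, the large one tilted slightly clockwise and the small one slightly anticlockwise. Next I'll measure them and the handle in both views.

```bash
python3 - <<'E'
from h import *
I={n:cv2.cvtColor(cv2.imread(f"pics/{n}0.png"),cv2.COLOR_BGR2RGB) for n in("scene","top")}
rois={"large":{"top":(335,142,377,200),"scene":(145,222,182,270)},"small":{"top":(314,230,352,280),"scene":(152,175,184,210)},"handle":{"top":(140,160,175,212),"scene":(295,160,328,195)}}
for o,r in rois.items():
    c={}
    for n in r:
        x0,y0,x1,y1=r[n]; g=cv2.cvtColor(I[n][y0:y1,x0:x1],cv2.COLOR_RGB2GRAY)
        con=blob(I[n],r[n],0,80); R=cv2.minAreaRect(con.astype(np.float32)); print(o,n,"dark",R,cv2.contourArea(con))
        if o!="handle":
            m=np.zeros(g.shape,np.uint8); cv2.drawContours(m,[con-[x0,y0]],-1,255,-1); m=cv2.erode(m,np.ones((3,3)))
            hsv=cv2.cvtColor(I[n][y0:y1,x0:x1],cv2.COLOR_RGB2HSV)
            M=cv2.moments(((m>0)&(g>75)&(hsv[...,1]<70)).astype(np.uint8),True); c[n]=np.array([M["m10"]/M["m00"]+x0,M["m01"]/M["m00"]+y0])
            B=cv2.moments(((hsv[...,1]>120)&(g>50)&(hsv[...,0]>8)&(hsv[...,0]<30)).astype(np.uint8),True)
            b=np.array([B["m10"]/B["m00"]+x0,B["m01"]/B["m00"]+y0]); print("  cone",c[n],M["m00"],"brass",b,B["m00"],"brass@5mm",onz(n,[b],.005))
            if n=="top":
                q=onz("top",con,.024); print("  block rect z24",cv2.minAreaRect((q*1000).astype(np.float32)))
        else: print("  rect on z84",cv2.minAreaRect((onz(n,con,.084)*1000).astype(np.float32)))
    if c: print("  tri cone",tri(c["scene"],c["top"]))
t=I["top"][:,:,::-1];s=I["scene"][:,:,::-1]
def up(i,r,k):x0,y0,x1,y1=r;return cv2.resize(i[y0:y1,x0:x1],None,fx=k,fy=k,interpolation=cv2.INTER_CUBIC)
d=np.vstack([up(t,(10,130,225,250),2.5),up(s,(230,130,445,235),2.5)]); cv2.imwrite("pics/z2.png",np.clip(d*1.2,0,255).astype(np.uint8)); print(d.shape)
E
```

```text
large top dark ((354.5945739746094, 170.9324493408203), (21.207469940185547, 37.1541748046875), 9.462321281433105) 708.0Traceback (most recent call last):
  File "<stdin>", line 14, in <module>
  File "h.py", line 10, in onz
    o,d=rays(n,uv); return (o+d*((z-o[2])/d[:,2])[:,None])[:,:2]
        ~~~~^^^^^^
  File "h.py", line 6, in rays
    q=cv2.undistortPoints(np.float64(uv).reshape(-1,1,2),K,np.array([p["k1"],0,0,0.]),None,None,(3,100,1e-10))[:,0]
      ~~~~~~~~~~~~~~~~~~~^^^^^^^^^^^^^^^^^^^^^^^^^^^^^^^^^^^^^^^^^^^^^^^^^^^^^^^^^^^^^^^^^^^^^^^^^^^^^^^^^^^^^
cv2.error: OpenCV(4.12.0) /io/opencv/modules/calib3d/src/undistort.dispatch.cpp:393: error: (-215:Assertion failed) CV_IS_MAT(matP) && matP->rows == 3 && (matP->cols == 3 || matP->cols == 4) in function 'cvUndistortPointsInternal'
```

```bash
sed -i 's/cv2.undistortPoints(\(.*\),None,None,(3,100,1e-10))/cv2.undistortPointsIter(\1,np.eye(3),np.eye(3),(3,100,1e-10))/' h.py; cat > meas.py <<'E'
from h import *
I={n:cv2.cvtColor(cv2.imread(f"pics/{n}0.png"),cv2.COLOR_BGR2RGB) for n in("scene","top")}
t=I["top"][:,:,::-1];s=I["scene"][:,:,::-1]
def up(i,r,k):x0,y0,x1,y1=r;return cv2.resize(i[y0:y1,x0:x1],None,fx=k,fy=k,interpolation=cv2.INTER_CUBIC)
d=np.vstack([up(t,(10,130,225,250),2.5),up(s,(230,130,445,235),2.5)]); cv2.imwrite("pics/z2.png",np.clip(d*1.2,0,255).astype(np.uint8))
rois={"large":{"top":(335,142,377,200),"scene":(145,222,182,270)},"small":{"top":(314,230,352,280),"scene":(152,175,184,210)},"handle":{"top":(140,160,175,212),"scene":(295,160,328,195)}}
for o,r in rois.items():
    c={}
    for n in r:
        x0,y0,x1,y1=r[n]; g=cv2.cvtColor(I[n][y0:y1,x0:x1],cv2.COLOR_RGB2GRAY)
        con=blob(I[n],r[n],0,80); R=cv2.minAreaRect(con.astype(np.float32)); print(o,n,"dark",R,cv2.contourArea(con))
        if o!="handle":
            m=np.zeros(g.shape,np.uint8); cv2.drawContours(m,[con-[x0,y0]],-1,255,-1); m=cv2.erode(m,np.ones((3,3)))
            hsv=cv2.cvtColor(I[n][y0:y1,x0:x1],cv2.COLOR_RGB2HSV)
            M=cv2.moments(((m>0)&(g>75)&(hsv[...,1]<70)).astype(np.uint8),True); c[n]=np.array([M["m10"]/M["m00"]+x0,M["m01"]/M["m00"]+y0])
            B=cv2.moments(((hsv[...,1]>100)&(g>40)&(hsv[...,0]>8)&(hsv[...,0]<30)).astype(np.uint8),True)
            b=np.array([B["m10"]/B["m00"]+x0,B["m01"]/B["m00"]+y0]); print("  cone",c[n],M["m00"],"brass",b,B["m00"],"brass@5mm",onz(n,[b],.005))
            if n=="top":
                q=onz("top",con,.024); print("  block rect z24",cv2.minAreaRect((q*1000).astype(np.float32)))
        else: print("  rect on z84",cv2.minAreaRect((onz(n,con,.084)*1000).astype(np.float32)))
    if c: print("  tri cone",tri(c["scene"],c["top"]))
E
python3 meas.py
```

```text
large top dark ((354.5945739746094, 170.9324493408203), (21.207469940185547, 37.1541748046875), 9.462321281433105) 708.0
  cone [356.2278481  170.43670886] 158.0 brass [357.25 151.75] 12.0 brass@5mm [[ 0.62705602 -0.30830871]]
  block rect z24 ((585.2716674804688, -296.4844665527344), (41.08867645263672, 72.49922180175781), 77.73390197753906)
large scene dark ((163.5, 246.5), (35.0, 19.0), 90.0) 545.0
  cone [161.734375 240.453125] 64.0 brass [163.7 260.8] 20.0 brass@5mm [[ 0.6265819  -0.30865011]]
  tri cone (array([ 0.58584297, -0.3001487 ,  0.02397464]), np.float64(0.0010568204903154195))
small top dark ((331.3568115234375, 255.75946044921875), (30.828601837158203, 18.663522720336914), 81.02737426757812) 500.5
  cone [333.08148148 256.79259259] 135.0 brass [327.76923077 239.07692308] 13.0 brass@5mm [[ 0.4561631  -0.24320967]]
  block rect z24 ((424.312744140625, -245.4689178466797), (57.123592376708984, 35.28093719482422), 7.393656253814697)
small scene dark ((168.86923217773438, 192.14614868164062), (25.675188064575195, 14.512062072753906), 60.2551155090332) 289.0
  cone [167.17241379 187.10344828] 29.0 brass [173.33333333 201.53333333] 15.0 brass@5mm [[ 0.45647431 -0.24481329]]
  tri cone (array([ 0.42211458, -0.24894745,  0.02502405]), np.float64(0.0010139330299239907))
handle top dark ((157.0, 185.0), (30.0, 12.0), 90.0) 333.0
  rect on z84 ((551.9371337890625, 70.4228744506836), (54.042850494384766, 21.328821182250977), 1.0691105127334595)
handle scene dark ((311.0941467285156, 176.77647399902344), (24.296213150024414, 12.798896789550781), 49.398704528808594) 232.0
  rect on z84 ((572.3050537109375, 63.78987503051758), (76.79357147216797, 35.33868408203125), 2.323923110961914)
```

View pics/z2.png

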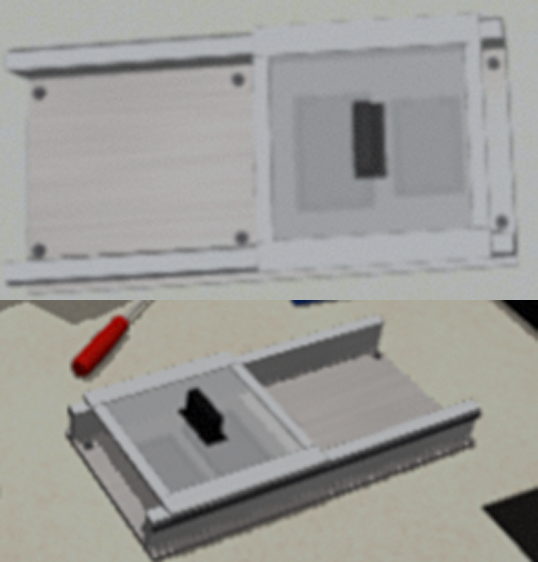

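The crop shows the shut guard, with the handle at crop (368,138). The plate screws sit at crop (39,93), (493,63), (38,251) and (502,221), and the large nest lies left of the handle with the small nest right. I'll refine the screws for the fixture yaw and cross-check with the rails.

```bash
python3 - <<'E'
from h import *
t=cv2.imread("pics/top0.png",0)
pts=[]
for x,y in[(39,93),(238,80),(493,63),(38,251),(242,238),(502,221)]:
    u,v=x/2.5+10-.3,y/2.5+130-.3; x0,y0=int(round(u))-4,int(round(v))-4; w=t[y0:y0+9,x0:x0+9].astype(float)
    k=np.clip(np.median(w)-12-w,0,None); k[(np.hypot(*(np.indices(w.shape)-4)))>4]=0
    yy,xx=np.indices(w.shape); pts.append(((k*xx).sum()/k.sum()+x0,(k*yy).sum()/k.sum()+y0))
W=onz("top",pts,.010); print(np.round(pts,2).tolist()); print(W.round(4).tolist())
for a,b in((0,2),(3,5),(0,1),(3,4)):
    d=W[a]-W[b]; print(a,b,np.hypot(*d),"yaw deg",np.degrees(np.arctan2(-d[0],d[1])))
for a,b in((0,3),(1,4),(2,5)):
    d=W[a]-W[b]; print(a,b,np.hypot(*d),"yaw deg",np.degrees(np.arctan2(d[1],d[0])))
# handle top in both views, by topmost face corners
s=cv2.imread("pics/scene0.png"); c=s[155:200,290:335]; cv2.imwrite("pics/hs.png",np.hstack([cv2.resize(c,None,fx=8,fy=8,interpolation=cv2.INTER_CUBIC),cv2.resize(cv2.imread("pics/top0.png")[163:208,135:180],None,fx=8,fy=8,interpolation=cv2.INTER_CUBIC)])*2)
E
```

```text
[[25.28, 166.83], [104.8, 161.44], [206.94, 154.95], [25.13, 230.19], [106.24, 224.97], [210.23, 218.48]]
[[0.6025, 0.3467], [0.6111, 0.1871], [0.6217, -0.0123], [0.478, 0.3401], [0.4873, 0.1804], [0.498, -0.0187]]
0 2 0.35954410405669585 yaw deg 3.0494826698342323
3 5 0.35938039228510116 yaw deg 3.1942975914178096
0 1 0.15981075081627566 yaw deg 3.0620911925037984
3 4 0.15998111854156996 yaw deg 3.336228992052442
0 3 0.1247527302674317 yaw deg 3.024012036250484
1 4 0.1239872883896552 yaw deg 3.1016594012035004
2 5 0.1238445819485968 yaw deg 2.947554098948399
```

View pics/hs.png

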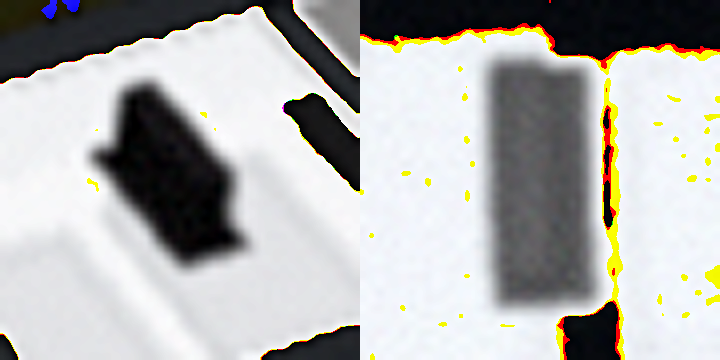

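The screws give the fixture centre as (0.550, 0.164) with a yaw of 3.1°, and their spacing comes out at 360 × 124 mm, so scale is good. The crop puts the handle at about (157,186) px. After correcting for its visible sides, that is about (0.5545, 0.0735), which agrees with the guard being shut. Now I'll push it open.

```bash
cat >> h.py <<'E'
from scipy.spatial.transform import Rotation as Ro
TH=np.radians(3.1); FC=np.array([.5500,.1640])
def fx(x,y): return FC+np.array([[np.cos(TH),-np.sin(TH)],[np.sin(TH),np.cos(TH)]])@[x,y]
def down(yaw):
    y=np.array([-np.sin(yaw),np.cos(yaw),0]); x=np.array([0,0,-1.]); return Ro.from_matrix(np.c_[x,y,np.cross(x,y)]).as_rotvec()
def P3(xy,z): return np.array([xy[0],xy[1],z])
def st(tag=""):
    s=env.read_state(); print(tag,"t %.2f"%s["t"],"tcp",s["tcp_pos"].round(4),"F",s["ft_force"].round(1),"gap %.3f"%s["finger_gap"],"q6 %.2f"%s["joint_positions"][5],flush=True); return s
def snap(k):
    o={}
    for n in("scene","top"): o[n]=env.get_image(n); cv2.imwrite(f"pics/{n}{k}.png",o[n][:,:,::-1])
    return o
E
python3 - <<'E'
from h import *
for n,y in(("L",-12),("S",7.7),("nest",3.1)):
    p={"L":(.5857,-.2999),"S":(.422,-.2489),"nest":(.555,.075)}[n]
    for k in(0,180): q=env.ik(P3(p,.1),down(np.radians(y+k))); print(n,k,None if q is None else q.round(2))
yaws=[TH,TH+np.pi]; q=[env.ik(P3(fx(0,-126),.1),down(a)) for a in yaws]
a=yaws[0] if q[0] is not None and (q[1] is None or abs(q[0][5])<=abs(q[1][5])) else yaws[1]
env.set_gripper(0.0,30); st("shut")
env.movep(P3(fx(0,-130),.13),down(a)); st("above")
env.move_l(P3(fx(0,-130),.066)); s0=st("low")
env.move_l(P3(fx(0,40),.066),v=.15); st("push")
y=40
while y<90:
    y+=5; env.move_l(P3(fx(0,y),.066),v=.1); s=st(str(y))
    if s["ft_force"][1]-s0["ft_force"][1]<-10: break
env.move_l(P3(fx(0,y-12),.066),v=.15)
env.move_l(P3(fx(0,y-20),.16),v=.3)
env.set_gripper(.75)
yl=np.radians(-12); qs=[env.ik(P3((.5857,-.2999),.12),down(yl+k)) for k in(0,np.pi)]
yl=yl if qs[0] is not None and(qs[1] is None or abs(qs[0][5])<=abs(qs[1][5])) else yl+np.pi
env.movep(P3((.5857,-.2999),.12),down(yl)); st("overL")
o=snap(1); t=o["top"][:,:,::-1];s=o["scene"][:,:,::-1]
up=lambda i,r,k:cv2.resize(i[r[1]:r[3],r[0]:r[2]],None,fx=k,fy=k,interpolation=cv2.INTER_CUBIC)
d=np.vstack([up(t,(10,130,225,250),2.5),up(s,(230,130,445,235),2.5)]); cv2.imwrite("pics/z3.png",d)
E
```

```text
L 0 [-0.58  0.4   0.31  1.48 -0.   -0.37]
L 180 [-0.58  0.4   0.31  1.48  0.    2.78]
S 0 [-0.67 -0.04 -0.19  1.42  0.   -0.8 ]
S 180 [-0.67 -0.04 -0.19  1.42  0.    2.34]
nest 0 [ 0.01  0.14 -0.    1.43  0.   -0.04]
nest 180 [ 0.01  0.14 -0.    1.43  0.    3.1 ]
shut t 0.87 tcp [ 0.2096 -0.4814  0.2008] F [ 0.  -0.1  0.7] gap 0.002 q6 1.44Traceback (most recent call last):
  File "<stdin>", line 8, in <module>
rig.MotionError: the arm cannot take that pose within its joint ranges
```

```bash
python3 - <<'E'
from h import *
for y in(-90,-126,-130):
  for z in(.066,.1,.13,.16):
    print(y,z,[None if q is None else q.round(2).tolist() for q in(env.ik(P3(fx(0,y),z),down(TH)),env.ik(P3(fx(0,y),z),down(TH-np.pi)))])
E
```

```text
-90 0.066 [None, None]
-90 0.1 [None, None]
-90 0.13 [None, None]
-90 0.16 [None, None]
-126 0.066 [None, None]
-126 0.1 [None, None]
-126 0.13 [None, None]
-126 0.16 [None, None]
-130 0.066 [None, None]
-130 0.1 [None, None]
-130 0.13 [None, None]
-130 0.16 [None, None]
```

I passed millimetres to a helper that works in metres, so I'm fixing the helper.

```bash
sed -i 's/@\[x,y\]$/@[x\/1000,y\/1000]/' h.py; cat > open.py <<'E'
from h import *
a=TH
env.movep(P3(fx(0,-130),.13),down(a)); st("above")
env.move_l(P3(fx(0,-130),.066)); s0=st("low")
env.move_l(P3(fx(0,40),.066),v=.15); st("push")
y=40
while y<90:
    y+=5; env.move_l(P3(fx(0,y),.066),v=.1); s=st(str(y))
    if s["ft_force"][1]-s0["ft_force"][1]<-10: break
env.move_l(P3(fx(0,y-12),.066),v=.15)
env.move_l(P3(fx(0,y-20),.16),v=.3)
env.set_gripper(.75)
env.movep(P3((.5857,-.2999),.12),down(np.radians(-12))); st("overL")
o=snap(1); t=o["top"][:,:,::-1];s=o["scene"][:,:,::-1]
up=lambda i,r,k:cv2.resize(i[r[1]:r[3],r[0]:r[2]],None,fx=k,fy=k,interpolation=cv2.INTER_CUBIC)
d=np.vstack([up(t,(10,130,225,250),2.5),up(s,(230,130,445,235),2.5)]); cv2.imwrite("pics/z3.png",d)
E
python3 open.py
```

```text
above t 3.10 tcp [0.5572 0.0333 0.1302] F [-0.3 -0.2  0.3] gap -0.000 q6 -0.11
low t 3.67 tcp [0.5571 0.0338 0.0663] F [ 0.5 -0.2  0.2] gap 0.002 q6 -0.11
push t 4.96 tcp [0.5479 0.2032 0.066 ] F [ 0.4 -0.7 -0.3] gap 0.001 q6 0.19
45 t 5.21 tcp [0.5476 0.2086 0.066 ] F [-0.2 -0.9 -0.8] gap 0.001 q6 0.20
50 t 5.46 tcp [0.5473 0.2141 0.066 ] F [ 0.2  0.6 -0.5] gap 0.003 q6 0.20
55 t 5.71 tcp [0.547  0.2192 0.066 ] F [0.6 0.5 0.5] gap -0.001 q6 0.21
60 t 5.96 tcp [0.5467 0.2242 0.066 ] F [0.6 0.  0.2] gap -0.001 q6 0.22
65 t 6.21 tcp [0.5464 0.2292 0.066 ] F [ 1.   0.2 -0.1] gap 0.002 q6 0.23
70 t 6.46 tcp [0.5462 0.2342 0.066 ] F [-0.4  0.7  0.5] gap 0.002 q6 0.24
75 t 6.71 tcp [0.5459 0.2392 0.066 ] F [ 0.1  0.  -0.4] gap 0.000 q6 0.25
80 t 6.96 tcp [0.5457 0.2442 0.066 ] F [0.4 0.  0.6] gap 0.002 q6 0.25
85 t 7.21 tcp [0.5454 0.2492 0.066 ] F [ 0.3 -1.   0.6] gap -0.004 q6 0.26
90 t 7.46 tcp [0.5451 0.2542 0.066 ] F [-0.8 -0.8 -0.3] gap 0.000 q6 0.27
overL t 10.74 tcp [ 0.5863 -0.2986  0.1203] F [ 0.3 -0.5  0.2] gap 0.751 q6 -0.37
```

View pics/z3.png

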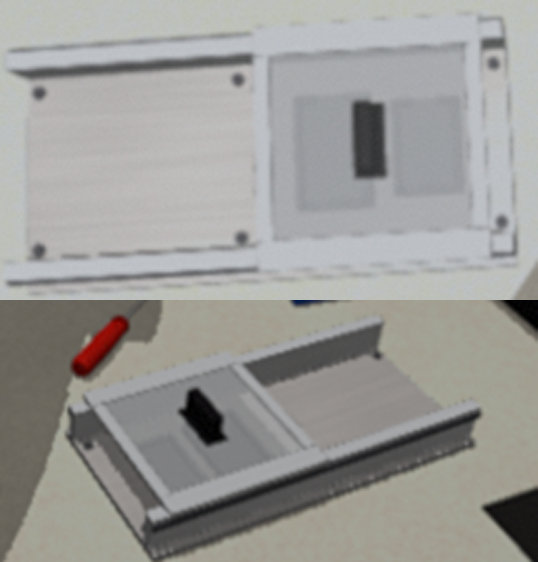

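Both views show the guard still shut, with the handle at crop (368,138) as before and no push force recorded. The fingers evidently missed the handle. I'll go back and look with the tool in contact.

```bash
python3 - <<'E'
from h import *
env.set_gripper(0)
env.movep(P3(fx(0,-130),.11),down(TH)); env.move_l(P3(fx(0,-130),.066),v=.2); s0=st("low")
env.move_l(P3(fx(0,-80),.066),v=.1); st("push")
o=snap(2); t=o["top"][:,:,::-1];s=o["scene"][:,:,::-1]
up=lambda i,r,k:cv2.resize(i[r[1]:r[3],r[0]:r[2]],None,fx=k,fy=k,interpolation=cv2.INTER_CUBIC)
d=np.vstack([up(t,(10,130,225,250),2.5),up(s,(230,110,445,235),2.5)]); cv2.imwrite("pics/z4.png",d)
E
```

```text
low t 13.10 tcp [0.5561 0.0331 0.0649] F [0.2 0.5 0.9] gap -0.003 q6 -0.11
push t 13.75 tcp [0.5546 0.0842 0.0664] F [-0.8  0.2 -0. ] gap 0.003 q6 -0.02
```

View pics/z4.png

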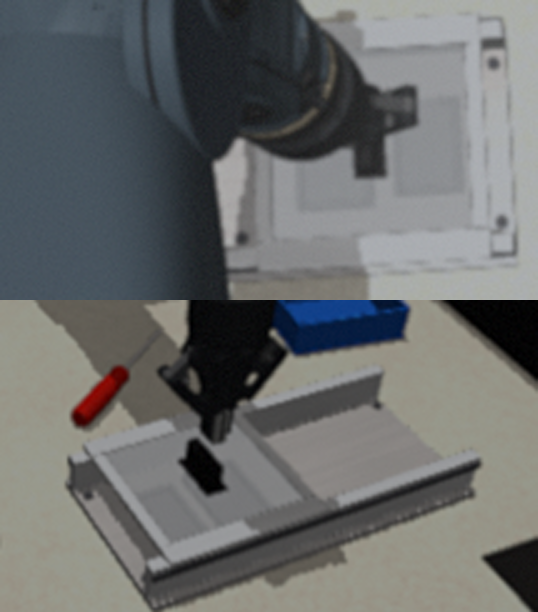

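The fingertips show at crop (217,440) in the scene view, beside the handle. I'll compare where the calibration projects the TCP and the handle.

```bash
python3 - <<'E'
from h import *
tcp=[.5546,.0842,.0664]
for n in("scene","top"):
    x0,y0,r0=((230,110,300) if n=="scene" else (10,130,0))
    for nm,X in(("tcp",tcp),("tcp+60",[.5546,.0842,.1264]),("handle top",P3(fx(0,-90),.084)),("handle base",P3(fx(0,-90),.056)),("h +x",P3(fx(25,-90),.084)),("h -x",P3(fx(-25,-90),.084))):
        u=proj(n,[X])[0]; print(n,nm,u.round(1),"crop",((u-[x0,y0])*2.5+[0,r0]).round(0))
# triangulate handle-top corners and finger tip as seen
f=lambda x,y:(230+x/2.5,110+(y-300)/2.5)
print("tip if z=.066 plane",onz("scene",[f(217,440)],.066), "z=.1",onz("scene",[f(217,440)],.1))
E
```

```text
scene tcp [314.1 174.9] crop [210. 462.]
scene tcp+60 [316.6 155.3] crop [217. 413.]
scene handle top [311.1 170.4] crop [203. 451.]
scene handle base [310.  179.2] crop [200. 473.]
scene h +x [316.5 176.7] crop [216. 467.]
scene h -x [305.8 164.3] crop [190. 436.]
top tcp [151.2 185.1] crop [353. 138.]
top tcp+60 [144.4 179.6] crop [336. 124.]
top handle top [154.9 183.3] crop [362. 133.]
top handle base [157.7 185.8] crop [369. 139.]
top h +x [154.4 169.5] crop [361.  99.]
top h -x [155.5 197.3] crop [364. 168.]
tip if z=.066 plane [[0.52683881 0.10647228]] z=.1 [[0.56182662 0.08386035]]
```

The handle is where predicted. The visible fingertip, however, projects to z≈0.10 rather than the commanded 0.066, which would explain passing over the handle. I'll probe downward onto the guard's pane with force detection to find the true tip height.

```bash
python3 - <<'E'
from h import *
env.move_l(P3(fx(0,-60),.066),v=.2); s0=st("start"); print(s0["orientation"], down(TH))
z=.066
while z>.018:
    z-=.003; env.move_l(P3(fx(0,-60),z),v=.06); s=env.read_state()
    if s["ft_force"][2]-s0["ft_force"][2]>4: st("contact"); break
st("end")
o=snap(3)
up=lambda i,r,k:cv2.resize(i[r[1]:r[3],r[0]:r[2]],None,fx=k,fy=k,interpolation=cv2.INTER_CUBIC)
cv2.imwrite("pics/z5.png",up(o["scene"][:,:,::-1],(260,100,400,220),5))
E
```

```text
start t 14.10 tcp [0.5532 0.1042 0.0659] F [0.2 0.  0.6] gap 0.002 q6 0.01
[-0.0431455   1.57054554  0.04272267] [-0.0424932   1.57037858  0.0424932 ]
contact t 17.85 tcp [0.5535 0.1041 0.0235] F [-3.1 -0.7  9.7] gap -0.000 q6 0.01
end t 17.85 tcp [0.5535 0.1041 0.0235] F [-3.1 -0.7  9.7] gap -0.000 q6 0.01
```

View pics/z5.png

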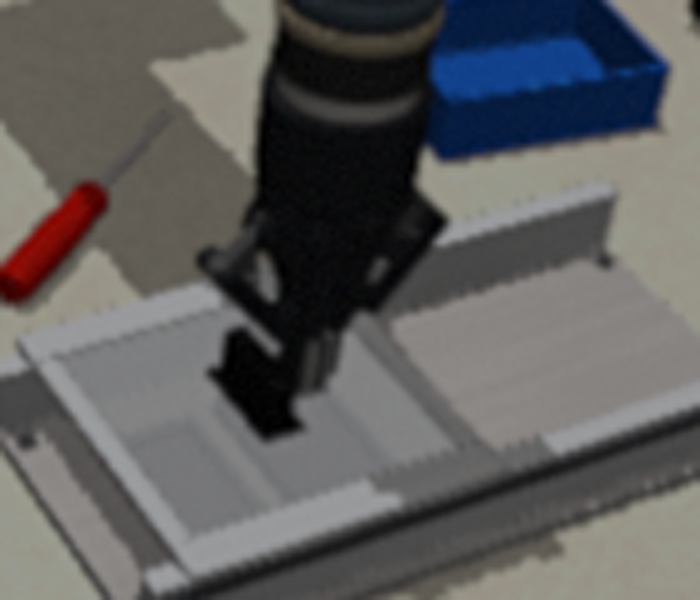

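The fingers touch, or nearly touch, the pane: the tip is at crop (312,390), beside the handle, with TCP z reading 0.0235. I'll check with a ray cast.

```bash
python3 - <<'E'
from h import *
f=lambda x,y:(260+x/5,100+y/5)
for z in(.0235,.04,.056,.07): print(z,onz("scene",[f(312,390)],z).round(4))
print("proj tcp", (proj("scene",[[.5535,.1041,.0235]])[0]-[260,100])*5,"tip at .056",(proj("scene",[[.5535,.1041,.056]])[0]-[260,100])*5)
E
```

```text
0.0235 [[0.5306 0.1256]]
0.04 [[0.5464 0.1149]]
0.056 [[0.5618 0.1044]]
0.07 [[0.5753 0.0953]]
proj tcp [295.93899186 428.81150629] tip at .056 [303.21803264 379.60320426]
```

The ray cast agrees: the true fingertips sit about 32 mm above the reported TCP. I'll correct for that and push again with the jaws turned 90°, so the linkage clears the handle.

```bash
echo 'DZ=.0318  # true tip z = reported TCP z + DZ (shut)' >> h.py
python3 - <<'E'
from h import *
env.move_l(P3(fx(0,-60),.075),v=.25)
a=TH+np.pi/2; q=env.ik(P3(fx(0,-130),.075),down(a)); print(q)
env.movep(P3(fx(0,-130),.075),down(a)); env.move_l(P3(fx(0,-130),.068-DZ),v=.2); s0=st("low")
env.move_l(P3(fx(0,65),.068-DZ),v=.16); st("push")
y=65
while y<86:
    y+=4; env.move_l(P3(fx(0,y),.068-DZ),v=.1); s=st(str(y))
    if s["ft_force"][1]-s0["ft_force"][1]<-8: break
env.move_l(P3(fx(0,y-10),.068-DZ),v=.2); env.move_l(P3(fx(0,y-25),.11),v=.3)
env.set_gripper(.75)
env.movep(P3((.5857,-.2999),.10),down(np.radians(-12))); st("overL")
o=snap(4); t=o["top"][:,:,::-1];s=o["scene"][:,:,::-1]
up=lambda i,r,k:cv2.resize(i[r[1]:r[3],r[0]:r[2]],None,fx=k,fy=k,interpolation=cv2.INTER_CUBIC)
d=np.vstack([up(t,(10,130,225,250),2.5),up(s,(230,130,445,235),2.5)])
r=np.vstack([up(t,(300,135,400,255),2.5),up(s,(130,175,230,280),2.5)])
cv2.imwrite("pics/z6.png",np.hstack([d,r]))
E
```

```text
[-0.05886199  0.14238372 -0.04961601  1.3787966   0.         -1.68376353]
low t 20.16 tcp [0.5553 0.0344 0.0347] F [ 0.3  0.8 -0.2] gap 0.002 q6 -1.68
push t 21.52 tcp [0.546  0.2285 0.0359] F [-0.2 -0.3 -0.6] gap 0.002 q6 -1.34
69 t 21.77 tcp [0.546  0.2326 0.0359] F [-0.1 -0.7 -0.2] gap -0.006 q6 -1.33
73 t 22.02 tcp [0.5458 0.237  0.036 ] F [ 0.1 -0.5 -0.8] gap 0.002 q6 -1.33
77 t 22.27 tcp [0.5459 0.2415 0.0362] F [-0.4  0.2 -0.7] gap -0.004 q6 -1.32
81 t 22.52 tcp [0.5458 0.2456 0.0364] F [-0.6  0.3 -0.4] gap -0.003 q6 -1.32
85 t 22.77 tcp [0.5457 0.2462 0.0364] F [-0.3 -6.   1.8] gap 0.003 q6 -1.31
89 t 23.02 tcp [0.5457 0.2459 0.0365] F [ -0.1 -15.3   4.1] gap 0.002 q6 -1.30
overL t 26.22 tcp [ 0.5862 -0.2987  0.1001] F [-0.4 -0.6  0.1] gap 0.750 q6 -0.37
```

View pics/z6.png

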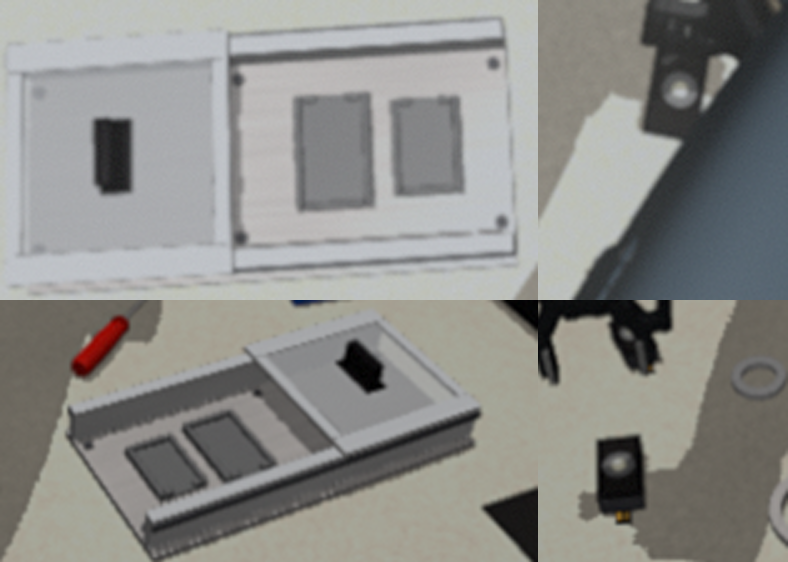

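The guard is now fully open: the stop was felt at fixture y≈82, as predicted. The nests are at top crop (335,152) for the large and (428,145) for the small, and their notches appear to be on the upper (+x) walls. I'll confirm nest pose, height and notch side numerically.

```bash
python3 - <<'E'
from h import *
T=cv2.imread("pics/top4.png",0);S=cv2.imread("pics/scene4.png",0)
R={"large":{"top":(120,160,164,220),"scene":(298,158,345,210)},"small":{"top":(160,160,202,214),"scene":(274,172,318,210)}}
for n in R:
    nominal=fx(0,-54 if n=="large" else -126); cc={}
    for v,I in(("top",T),("scene",S)):
        x0,y0,x1,y1=R[n][v]; g=I[y0:y1,x0:x1]; th,_=cv2.threshold(g,0,255,cv2.THRESH_OTSU) 
        m=cv2.inRange(g,0,int(th)); 
        _,lab,stt,cen=cv2.connectedComponentsWithStats(m); c0=proj(v,[P3(nominal,.021)])[0]-[x0,y0]
        k=lab[int(c0[1]),int(c0[0])]; c=cv2.findContours((lab==k).astype(np.uint8),cv2.RETR_EXTERNAL,cv2.CHAIN_APPROX_NONE)[0][0][:,0]+[x0,y0]
        if v=="top": print(n,"rect z21",cv2.minAreaRect((onz(v,c,.021)*1000).astype(np.float32)),"nominal",nominal)
        h=cv2.convexHull(c)[:,0]; B=cv2.boxPoints(cv2.minAreaRect(c.astype(np.float32))) if v=="top" else None
        ap=cv2.approxPolyDP(h.astype(np.float32).reshape(-1,1,2),3,True)[:,0]; 
        cc[v]=B if v=="top" else ap; print(n,v,th,(B if v=="top" else ap).round(1).tolist())
    for B in cc["top"]:   # triangulate corners matching nearest
        best=min(cc["scene"],key=lambda s:tri(s,B)[1]); X,e=tri(best,B); print("   corner",X.round(4),"gap",round(e,4))
    # brightness along wall tops (z 21) on +x / -x ends, top view
    hx,hy=(41.5,23) if n=="large" else (34.5,20); yc=-54 if n=="large" else -126
    for sg in(1,-1):
        print("  wall",sg,[int(T[int(round(v)),int(round(u))]) for u,v in proj("top",[P3(fx(sg*hx,yc+y),.021) for y in np.arange(-hy,hy+1,4)])],
          [int(S[int(round(v)),int(round(u))]) for u,v in proj("scene",[P3(fx(sg*hx,yc+y),.021) for y in np.arange(-hy,hy+1,4)])])
E
```

```text
large rect z21 ((551.8050537109375, 108.6256103515625), (89.44282531738281, 61.10233688354492), 2.5564470291137695) nominal [0.55292026 0.11007902]
large top 154.0 [[126.0, 167.8000030517578], [157.89999389648438, 166.60000610351562], [159.8000030517578, 213.1999969482422], [127.9000015258789, 214.39999389648438]]
large scene 114.0 [[322.0, 174.0], [340.0, 195.0], [318.0, 202.0], [303.0, 179.0]]
   corner [0.596  0.1419 0.0167] gap 0.0028
   corner [0.5977 0.0799 0.0165] gap 0.0033
   corner [0.5093 0.0789 0.0171] gap 0.0052
   corner [0.5068 0.1384 0.0137] gap 0.0004
  wall 1 [115, 125, 119, 129, 141, 142, 145, 128, 121, 116, 122, 118] [81, 87, 83, 85, 92, 90, 91, 89, 86, 80, 81, 70]
  wall -1 [104, 115, 114, 112, 115, 116, 119, 120, 117, 111, 111, 106] [124, 110, 126, 108, 101, 110, 104, 124, 104, 123, 109, 97]
small rect z21 ((555.6885375976562, 37.20146179199219), (75.89712524414062, 53.94169998168945), 3.0271637439727783) nominal [0.55681393 0.03818438]
small top 156.0 [[165.39999389648438, 168.89999389648438], [193.8000030517578, 167.60000610351562], [195.5, 207.1999969482422], [167.10000610351562, 208.39999389648438]]
small scene 113.0 [[297.0, 183.0], [312.0, 204.0], [293.0, 209.0], [280.0, 189.0]]
   corner [0.5941 0.0662 0.0113] gap 0.0035
   corner [0.5957 0.0124 0.0154] gap 0.0003
   corner [0.52   0.0107 0.0149] gap 0.0036
   corner [0.517  0.062  0.0161] gap 0.0017
  wall 1 [115, 121, 127, 147, 144, 131, 131, 123, 114, 119, 126] [82, 89, 85, 92, 92, 93, 90, 85, 83, 72, 69]
  wall -1 [114, 120, 117, 114, 116, 115, 121, 121, 116, 113, 98] [106, 129, 102, 129, 106, 130, 108, 128, 111, 102, 130]
```

The notches are on +x for both nests. Nest centres agree with the screw-derived pose to about 1 mm, and corner heights are about 11–17 mm, consistent with walls running from 10 to 21 mm. Next I'll probe the bench around the large driver, grip it and lift.

```bash
python3 - <<'E'
from h import *
c=(.5857,-.2999); env.set_gripper(.65)
env.move_l(P3(c,-.022),v=.2); s0=st("low")
z=-.022
while z>-.055:
    z-=.0025; env.move_l(P3(c,z),v=.08); s=env.read_state()
    if s["ft_force"][2]-s0["ft_force"][2]>3: break
st("bench contact at cmd %.4f"%z); zb=z
env.move_l(P3(c,zb+.0115),v=.1); env.set_gripper(0,40); st("gripped")
env.move_l(P3(c,zb+.0115+.04),v=.12); st("lift")
snap(5)
E
```

```text
low t 27.32 tcp [ 0.5864 -0.3004 -0.0209] F [0.4 0.3 0.8] gap 0.652 q6 -0.37
bench contact at cmd -0.0370 t 28.82 tcp [ 0.5858 -0.3    -0.0345] F [-3.7  2.3  8.9] gap 0.651 q6 -0.37
gripped t 29.38 tcp [ 0.5857 -0.2999 -0.0258] F [0.9 0.4 1.8] gap 0.459 q6 -0.37
lift t 29.86 tcp [ 0.5858 -0.3     0.0145] F [-0.3 -0.5 -1.7] gap 0.454 q6 -0.37
```

It gripped, with a gap of 0.456 (39 mm, correct for the 40 mm block), and the measured tip offset is 35 mm at that opening. I'll carry it to a hover over the nest and look.

```bash
python3 - <<'E'
from h import *
c=(.5857,-.2999); env.move_l(P3(c,.05),v=.25)
n=fx(0,-54); env.movep(P3(n,.05),down(TH)); env.move_l(P3(n,.010),v=.2); st("hover")
o=snap(6)
up=lambda i,r,k:cv2.resize(i[r[1]:r[3],r[0]:r[2]],None,fx=k,fy=k,interpolation=cv2.INTER_CUBIC)
a=up(o["scene"][:,:,::-1],(270,140,360,220),5)
for nm,X in(("cone",P3(n,.0355+.024)),("tab end",P3(fx(47,-54),.0355)),("brass",P3(fx(41,-54),.0355+.005)),("nest notch",P3(fx(47,-54),.014))):
    u=proj("scene",[X])[0]; print(nm,u.round(1),((u-[270,140])*5).round())
b=up(o["top"][:,:,::-1],(110,140,210,240),3.4)
k=np.zeros((400,800,3),np.uint8); k[:,:450]=a; k[:340,455:795]=b; cv2.imwrite("pics/z7.png",np.clip(k.astype(int)*1.6,0,255).astype(np.uint8))
x0,y0,x1,y1=300,165,360,215; g=o["scene"][y0:y1,x0:x1]; hsv=cv2.cvtColor(g,cv2.COLOR_RGB2HSV)
B=(hsv[...,1]>100)&(hsv[...,2]>40)&(hsv[...,0]>8)&(hsv[...,0]<30); yy,xx=np.nonzero(B); print("brass seen",len(xx),xx.mean()+x0,yy.mean()+y0, onz("scene",[(xx.mean()+x0,yy.mean()+y0)],.0405), "want",fx(41,-54))
E
```

```text
hover t 32.12 tcp [0.5515 0.109  0.0086] F [-0.  -1.1 -1. ] gap 0.457 q6 0.02
cone [322.9 174.1] [264. 171.]
tab end [332.  193.3] [310. 267.]
brass [330.9 190.3] [304. 251.]
nest notch [330.8 199.7] [304. 299.]
brass seen 14 330.5 191.0 [[0.59581084 0.11014464]] want [0.59386026 0.11229625]
```

View pics/z7.png

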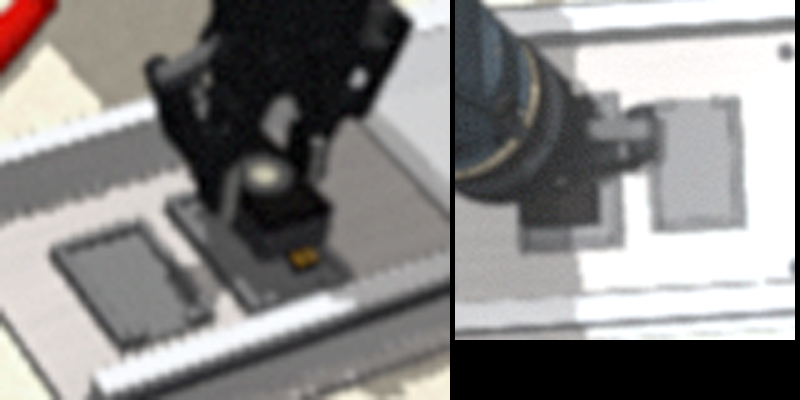

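The driver hangs level over the nest, with the brass seen at (330.5,191.0) against a predicted (330.9,190.3), i.e. within about 2 mm. I'll lower, release, and go for the small driver.

```bash
python3 - <<'E'
from h import *
n=fx(-.5,-53.5); s0=env.read_state()
env.move_l(P3(n,-.008),v=.08); st("near")
z=-.008
while z>-.0125:
    z-=.0015; env.move_l(P3(n,z),v=.04); s=env.read_state()
    if s["ft_force"][2]-s0["ft_force"][2]>3: break
st("down")
env.set_gripper(.58); env.move_l(P3(n,.06),v=.2); st("up")
q=(.4220,-.2489); env.movep(P3(q,.05),down(np.radians(7.7))); o=snap(7)
up=lambda i,r,k:cv2.resize(i[r[1]:r[3],r[0]:r[2]],None,fx=k,fy=k,interpolation=cv2.INTER_CUBIC)
cv2.imwrite("pics/z8.png",np.hstack([up(o["scene"][:,:,::-1],(270,140,360,220),4),up(o["top"][:,:,::-1],(115,150,215,230),4)]))
I=o["scene"]; x0,y0,x1,y1=300,165,360,215; hsv=cv2.cvtColor(I[y0:y1,x0:x1],cv2.COLOR_RGB2HSV)
B=(hsv[...,1]>100)&(hsv[...,2]>40)&(hsv[...,0]>8)&(hsv[...,0]<30); yy,xx=np.nonzero(B); print("brass scene",len(xx),onz("scene",[(xx.mean()+x0,yy.mean()+y0)],.019))
I=o["top"]; x0,y0,x1,y1=120,150,170,220; g=cv2.cvtColor(I[y0:y1,x0:x1],cv2.COLOR_RGB2GRAY);hsv=cv2.cvtColor(I[y0:y1,x0:x1],cv2.COLOR_RGB2HSV)
B=(hsv[...,1]>90)&(hsv[...,2]>40)&(hsv[...,0]>8)&(hsv[...,0]<30); yy,xx=np.nonzero(B); print("brass top",len(xx),onz("top",[(xx.mean()+x0,yy.mean()+y0)],.019) if len(xx) else "","want",fx(41,-54))
con=blob(I,(120,150,170,220),0,80); print("rect z38",cv2.minAreaRect((onz("top",con,.038)*1000).astype(np.float32)),"want",fx(0,-54))
E
```

```text
near t 32.60 tcp [ 0.5514  0.1106 -0.009 ] F [-0.1 -0.  -1.2] gap 0.458 q6 0.02
down t 33.35 tcp [ 0.5528  0.1106 -0.0108] F [-2.5  0.5  5.5] gap 0.459 q6 0.02
up t 34.13 tcp [0.5528 0.1106 0.0602] F [-0.1 -0.4 -0.5] gap 0.583 q6 0.02
brass scene 16 [[0.59409866 0.11303362]]
brass top 22 [[0.59446158 0.11222691]] want [0.59386026 0.11229625]
rect z38 ((552.3694458007812, 108.22148895263672), (71.11082458496094, 42.7236328125), 3.383471965789795) want [0.55292026 0.11007902]
```

The large driver is placed: the brass is within 1 mm of target in both views, and floor contact came at the expected height. Now the small one.

```bash
python3 - <<'E'
from h import *
q=(.4220,-.2489)
env.move_l(P3(q,-.0245),v=.15); st("low"); env.set_gripper(0,40); st("grip")
env.move_l(P3(q,.05),v=.2); st("lift")
n=fx(0,-126); env.movep(P3(n,.05),down(TH)); env.move_l(P3(n,.010),v=.2); st("hover")
o=snap(8); I=o["scene"]; x0,y0,x1,y1=270,165,335,225; hsv=cv2.cvtColor(I[y0:y1,x0:x1],cv2.COLOR_RGB2HSV)
B=((hsv[...,1]>100)&(hsv[...,2]>40)&(hsv[...,0]>8)&(hsv[...,0]<30)).astype(np.uint8)
N,lab,stt,cen=cv2.connectedComponentsWithStats(B)
for k in range(1,N): print(stt[k,4],cen[k]+[x0,y0],onz("scene",[cen[k]+[x0,y0]],.0395).round(4))
print("want",fx(34,-126))
E
```

```text
low t 36.31 tcp [ 0.4225 -0.2489 -0.024 ] F [-0.9  0.4  0.1] gap 0.577 q6 -0.80
grip t 36.58 tcp [ 0.4235 -0.25   -0.0227] F [-0.1  0.8  3.9] gap 0.387 q6 -0.80
lift t 37.11 tcp [ 0.4219 -0.2489  0.0496] F [-0.7 -0.3 -1.1] gap 0.385 q6 -0.80
hover t 38.67 tcp [0.5549 0.037  0.0087] F [-0.4  0.1 -0.9] gap 0.391 q6 -0.11
13 [330. 197.] [[0.6128 0.0994]]
13 [302.46153846 198.15384615] [[0.5923 0.0367]]
want [0.59076418 0.04002306]
```

```bash
python3 - <<'E'
from h import *
n=fx(-.5,-125.5); s0=env.read_state()
env.move_l(P3(n,-.006),v=.08); st("near")
z=-.006
while z>-.012:
    z-=.0015; env.move_l(P3(n,z),v=.04); s=env.read_state()
    if s["ft_force"][2]-s0["ft_force"][2]>3: break
st("down %.4f"%z)
env.set_gripper(.50); env.move_l(P3(n,.075),v=.2); st("up")
# park short of the guard's path, beyond the handle side, for the closing push; look from both sides first
env.movep(P3(fx(0,-200),.12),down(TH+np.pi/2)); env.set_gripper(0); env.movep(P3((.45,-.2),.12),down(TH+np.pi/2)); st("park"); o=snap(9)
up=lambda i,r,k:cv2.resize(i[r[1]:r[3],r[0]:r[2]],None,fx=k,fy=k,interpolation=cv2.INTER_CUBIC)
cv2.imwrite("pics/z8.png",np.hstack([up(o["scene"][:,:,::-1],(270,140,360,220),4),up(o["top"][:,:,::-1],(115,150,215,230),4)]))
for v,(x0,y0,x1,y1) in(("scene",(270,165,350,225)),("top",(115,150,215,225))):
    hsv=cv2.cvtColor(o[v][y0:y1,x0:x1],cv2.COLOR_RGB2HSV)
    B=((hsv[...,1]>90)&(hsv[...,2]>40)&(hsv[...,0]>8)&(hsv[...,0]<30)).astype(np.uint8)
    N,lab,stt,cen=cv2.connectedComponentsWithStats(B)
    for k in range(1,N):
        if stt[k,4]>4: print(v,stt[k,4],onz(v,[cen[k]+[x0,y0]],.019).round(4))
print("want",fx(34,-126),fx(41,-54))
for r,w in(((120,150,165,220),-54),((163,155,210,220),-126)):
    con=blob(o["top"],r,0,80); print("rect z38",cv2.minAreaRect((onz("top",con,.038)*1000).astype(np.float32)),"want",fx(0,w))
E
```

```text
near t 39.12 tcp [ 0.5554  0.0388 -0.0068] F [-0.3 -0.1 -1.1] gap 0.387 q6 -0.10
down -0.0105 t 39.87 tcp [ 0.5568  0.0387 -0.0087] F [-1.8  1.2  7.5] gap 0.389 q6 -0.10
up t 40.70 tcp [0.5561 0.0386 0.0744] F [-0.4 -0.3 -1. ] gap 0.497 q6 -0.10
park t 43.50 tcp [ 0.4506 -0.1996  0.1202] F [-1.   0.7  0.5] gap -0.003 q6 -2.18
scene 18 [[0.5946 0.1135]]
scene 19 [[0.5911 0.0404]]
top 21 [[0.5946 0.1123]]
top 20 [[0.5898 0.0404]]
want [0.59076418 0.04002306] [0.59386026 0.11229625]
rect z38 ((552.3756103515625, 108.0286636352539), (70.86468505859375, 42.091739654541016), 3.282120704650879) want [0.55292026 0.11007902]
rect z38 ((554.9558715820312, 37.55958557128906), (56.48534393310547, 33.68143844604492), 0.7111093401908875) want [0.55681393 0.03818438]
```

View pics/z8.png

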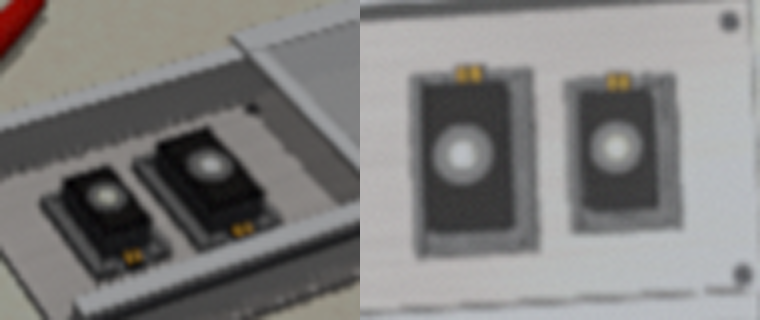

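Both drivers sit in their nests: the brass contacts are in the notches at top crop (469,73) and (618,81), and their measured positions are within about 1 mm of target. Next I'll push the guard shut from the +y side.

```bash
python3 - <<'E'
from h import *
C=cv2.imread; o={n:cv2.imread(f"pics/{n}9.png",0) for n in("scene","top")}
for w in(-54,-126):   # cone heights
    uv={}
    for n in o:
        u=proj(n,[P3(fx(0,w),.038)])[0]; x0,y0=np.int32(u.round())-6; g=o[n][y0:y0+13,x0:x0+13].astype(float); k=np.clip(g-90,0,None)
        if n=="scene": k[:, :][np.hypot(*(np.indices(g.shape)-6))>5]=0
        yy,xx=np.indices(g.shape); uv[n]=((k*xx).sum()/k.sum()+x0,(k*yy).sum()/k.sum()+y0)
    print("cone",w,tri(uv["scene"],uv["top"]))
a=TH+np.pi/2
env.movep(P3(fx(0,132),.09),down(a)); env.move_l(P3(fx(0,132),.068-DZ),v=.2); s0=st("low")
env.move_l(P3(fx(0,-60),.068-DZ),v=.15); st("push")
y=-60
while y>-80:
    y-=4; env.move_l(P3(fx(0,y),.068-DZ),v=.1); s=st(str(y))
    if s["ft_force"][1]-s0["ft_force"][1]>8: break
env.move_l(P3(fx(0,y+15),.068-DZ),v=.2); env.move_l(P3(fx(0,y+25),.12),v=.3)
env.movep(P3((.45,-.2),.2),down(a)); st("park"); o=snap(10)
up=lambda i,r,k:cv2.resize(i[r[1]:r[3],r[0]:r[2]],None,fx=k,fy=k,interpolation=cv2.INTER_CUBIC)
con=blob(o["top"],(140,160,175,212),0,80); print("handle rect z84",cv2.minAreaRect((onz("top",con,.084)*1000).astype(np.float32)),"start 551.9,70.4")
cv2.imwrite("pics/z9.png",np.vstack([o["top"][100:260,0:330,::-1],o["scene"][120:280,100:430,::-1]]).repeat(1,0))
E
```

```text
cone -54 (array([0.55360545, 0.11046848, 0.03830829]), np.float64(0.0005152674846309745))
cone -126 (array([0.55612081, 0.03822926, 0.03852228]), np.float64(8.719451138024866e-05))
low t 45.85 tcp [0.5423 0.2945 0.0355] F [0.4 0.  0.6] gap 0.004 q6 -1.23
push t 47.28 tcp [0.5526 0.1043 0.0357] F [0.4 0.2 0.9] gap 0.001 q6 -1.56
-64 t 47.53 tcp [0.553  0.1003 0.0358] F [0.4 0.5 0.6] gap 0.002 q6 -1.57
-68 t 47.78 tcp [0.5535 0.0959 0.036 ] F [-0.6  0.2  0.3] gap 0.002 q6 -1.57
-72 t 48.03 tcp [0.5537 0.0925 0.0361] F [-0.1  3.  -0.5] gap -0.002 q6 -1.58
-76 t 48.28 tcp [0.5537 0.0928 0.0362] F [-0.9 12.5 -1.5] gap 0.000 q6 -1.59
park t 50.25 tcp [ 0.45   -0.1991  0.1991] F [-0.2 -0.1  0.2] gap -0.003 q6 -2.18
handle rect z84 ((551.176025390625, 69.51422882080078), (52.088478088378906, 19.566516876220703), 1.0482267141342163) start 551.9,70.4
```

View pics/z9.png

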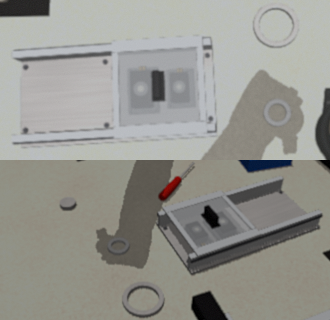

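The guard is shut: the handle is back within 1 mm of its start, and the stop was felt at 12.5 N. Both drivers show through the pane and the rings haven't moved, so I'm handing in.

```bash
python3 -c "
from h import *
env.sign_off(); st('end')"
```

```text
the job is handed in; nothing more can be done
the job is handed in; nothing more can be done
```

The job is done and handed in at about 50 s on the robot's clock; the hand-in reports no verdict. I pushed the guard open to its stop, set both drivers in their own nests with their tabs in the notches, and pushed the guard shut again.

**Last checks**
- **Drivers:** both cone centres were within about 1 mm of the nest centres. Cone tops stood at 38.3 mm (large) and 38.5 mm (small), against 38 mm expected when seated on the floor. The brass contacts were within about 1.5 mm of their places.
- **Guard:** the shut stop was felt at 12.5 N. The handle is within about 1 mm of where it started.
- **Rings:** in the last picture they look where they were at the start; I didn't measure them.
- **Robot:** parked clear of everything.

**What failed or disagreed**
- **Tip height:** the first opening push passed over the handle without touching it. The real fingertips are about 32–35 mm above the reported TCP, which I found by touching the guard pane and then the bench. I corrected every later move for it.
- **Small driver's angle:** one outline fit gave 0.7° for its yaw instead of 3.1°. That is well inside the tab tolerance.

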